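# Close the battery bay of the lab rover

### The job

The rover's battery bay stands open. Close it with the fingertips alone: fold the red cover right over onto the battery by pushing on its outer face, then press it down against the sprung battery and push it along by its black thumb ledge until its tongue is fully home beneath the white retaining lip, so that it stays shut when you take your hand away. Do not pinch or force the cover or touch its inner side, and leave the things lying about where they are.

Things in the scene. Friction and masses are not known exactly. Their poses are not given: they have to be found in the camera images.
- rover: Mobile robot on a cradle, fixed to the bench: octagonal aluminium deck 300 mm across flats, top 93 mm above the bench, omni wheels at four corners. Origin on the bench under the deck's centre; x points from the cover's hinge to the retaining lip, z up. Flat circuit boards lie on the deck beside the bay (tops below 112 mm over the bench) and behind the hinge (below 108 mm).
- cover (a joint): Angle of the red battery cover (rad): 0 flat on the bay's rim (hard stop), 1.57 upright, 2.2 farthest open, leaning back from the bay. The hinge is stiff (0.05 N m): the cover stays where it is left. Below about 0.09 the sprung battery pushes back; holding it flat takes about 7 N beside the thumb ledge. Untucked it springs back to about 0.09; held by the lip it rests at 0.035.
- cover_slide (a joint): How far the cover's hinge pin has moved along its slots towards the lip (m): 0 drawn back, 0.012 fully home (hard stop); 2 N of friction, 4 N to push with the cover held flat. Drawn back, the flat cover's tongue stops 4 mm short of the lip; fully home it reaches 8 mm under it. Pushed forward while the cover is raised, the tongue would land on top of the lip.
- cover_hinge (a point): Middle of the cover's hinge line, level with the bay's rim, 122.5 mm above the bench; it moves with the hinge pin. Axes as the rover's: x towards the lip, y along the hinge line. A small black ear stands at either end of the hinge line, 51 to 56 mm from the middle, 9 mm above the line.
- cover_edge (a point): Middle of the outermost edge of the cover's tongue, 114 mm from the hinge line; x points from hinge to edge, z out of the outer face (up when closed). The cover is a red plate 100 mm wide, 100 mm long, 5 mm thick, its underside in the plane of the hinge line; the tongue beyond it is 14 mm long, 60 mm wide and 3 mm thick, flush with the underside.
- thumb_ledge (a point): Foot of the black thumb ledge on the cover's outer face, 70 mm from the hinge line, on the middle line; axes as cover_edge. 60 mm wide; its steep face, 6 mm high, looks to the hinge, and beyond it slopes down over 18 mm. From hinge to ledge the face is flat: a fingertip set down just on the hinge side of the ledge can both press the cover and push it along.
- lining: Grey lining with a black foam strip over the cover's inner side (towards the battery when closed), 82 x 88 mm and on under the tongue, 2 mm thick, the strip 6 mm. Origin on the hinge line, axes as cover_edge. Not to be touched.
- lip_mouth (a point): Middle of the lower front edge of the white retaining lip at the bay's far end: 118 mm from the hinge line (pin drawn back), 7 mm above the rim. Axes as the rover's: x points in under the lip. The lip is 76 mm wide, 5 mm thick, overhanging by 10 mm. The black bay, 140 x 100 mm, holds a blue battery on a springy floor, its top level with the rim.
- solder: Spool of solder standing on the bench, 62 mm across, 60 mm high; origin under its centre. Leave alone.
- driver: Blue-handled screwdriver lying on the bench, 200 mm long, 26 mm thick; origin under its middle, x towards its tip. Leave alone.
- spare_wheel: Spare omni wheel lying on the bench, 60 mm across, 26 mm high; origin under its centre. Leave alone.
- screw_pot: Small clear pot of screws standing on the rover's deck beside the bay, 38 mm across, 24 mm high; origin under its centre. Leave alone.

How it is judged:
By the outcome, as a careful person would: the job done as asked, in the order asked, and still so for the second after the job is handed in, with the robot touching nothing.
It also fails if it takes over 42 s, if anything falls off the work surface, if the arm or the gripper's body presses on something with over 40 N, if the wrist force passes 120 N, or if a joint passes its speed limit or range.

### The arm

A 7-joint arm with a two-finger parallel gripper is mounted at the origin on the work surface. World frame = base frame: x ahead of the robot, y to its left, z up, the work surface at z = 0. Lengths are in m, angles in degrees, forces in N, time in s.
With the tool pointing down it reaches from about 0.425 to 0.875 m from the base axis. Payload 4.7 kg.
Tool frame: the origin (TCP) lies midway between the tips of the shut fingers; the grasp point (between the pads) lies 19 mm behind it; z points along the fingers, y is the line along which they close (so a half turn about z gives the same grasp; the last joint's range is limited). The gripper opens to 87 mm and grips with 3 to 60 N. Pads are 19 mm wide; open, the fingers measure 117 mm over their backs; the gripper's body (75 mm by 190 mm) begins 51 mm behind the grasp point.
Start: joints at [66.87, 18.392, -4.016, 83.108, 1.295, 78.541, -3.26], TCP at [0.264, -0.594, 0.223] pointing down, gripper open.
Joint ranges: [-163.93, 163.93], [-17.29, 119.83], [-79.2, 71.16], [3.27, 140.29], [-89.18, 269.18], [5.43, 117.66], [-154.24, 154.24]. Speed limits (degrees/s): [147.25, 147.25, 180, 180, 180, 180, 180].

### API

Orientations are given as [roll, pitch, yaw] about the fixed x, y, z axes, in that order (R = Rz(yaw) Ry(pitch) Rx(roll)).
In Python, from cell import env, viewer, boxes_of, masks_of gives the robot as it stands. The module is installed in compiled form; this text tells all that it offers.
- The arm moves only by the tool apply_moves, never from a script. Its argument "moves" is a list of rows, each a list of 7 numbers: the shift along the tool's x, y, z scaled (see below), then the turn, a rotation vector about the tool's x, y, z scaled (see below), then the opening, from 0 (shut) to 1 (fully open). A call has 1 to 20 rows; each row is the pose to reach, as a shift and turn from the pose commanded when the call began, along the tool's axes at that moment; what a row does not reach only later rows make up. The controller multiplies each number of a shift by 0.2 m and each number of a turn by 1.5 rad. A row lasts 1/10 s, in which the tool goes at most 50 mm and 8.59 degrees, less where a joint would pass 70% of its speed; a pose out of reach is approached as far as the arm can. A call with a number of a shift or a turn outside -1 to 1 is refused whole. A call with a gripper value outside its range is refused whole. The fingers move at their own pace and stop on an object; "grip_force" is the grip in N (left out, the last holds). Time passes only in rows, so rows that repeat a pose let the fingers close. It gives the time, the measured TCP pose, the force, the opening and the grip force at its end, in the units of the state.
- env.get_obs(): the state, without advancing time (a new reading comes with each control period).
- viewer.read_camera(name): name is "side" or "top" or "wrist"; returns the picture (420x560x3 uint8, red, green, blue); there is no depth.
- viewer.get_calibration(name): a dict with "fov_y" (degrees; the focal length in pixels is half the picture's height over the tangent of half this angle, whatever the lens; pixels are square), "cx", "cy" (the principal point, pixels), "k1" (the pictures are not rectified: a ray, as slopes to the right and down, at radius r is drawn at 1 + k1 r^2 times it, then the intrinsics apply), "position" and "orientation" of the camera in the world. Camera axes: x right, y up, looking along -z (the intrinsics and any distortion apply to the point x, -y, -z); pixel columns grow to the right and rows downward; lengths in m; the calibration is good to about 2 mm. A picture is of the moment at which its call begins: read the wrist's pose just before it. get_calibration takes no time and is no camera call; for the wrist camera it gives the pose at the moment of the call.
- env.sign_off(): hands the job in; it is judged then, once.
Trained networks look in the newest picture that a camera, given by its name, has taken for a name from the list of things; names that differ only in an ending like _2 or _b are one class to them, and where a whole thing is asked for, a point or a joint stands for the part that bears it (a point fixed in the world has none). Each returns a list of dicts, best first, with "conf" (0 to 1); they miss things now and then, are a little off and sometimes report something else, mostly with a low value. They report only what shows in the picture. A call takes as long as a camera call.
- boxes_of(camera, target): "location" ([column, row] in pixels, amid what is visible of it).
- masks_of(camera, target): "pixels" (420x560 bool, what is visible of it) and "location" ([column, row] in pixels, amid what is visible of it).
The state is a dict: "time_s": time; "qpos": joint angles; "joint_velocities": joint speeds; "effort": joint torques, N m; "tool_pos": TCP position; "tool_rot": TCP orientation; "force": force on the tool from outside, world axes, zero at the start; "wrist_torque": the same for the moment, N m; "grip_width": finger opening in m; "grasp_force": force on a finger pad.
Only numpy, scipy, OpenCV 4.12 (cv2) and the standard library are available. Lean on these libraries where they do the work, as an engineer would, in place of code of your own. Each camera call takes 0.05 s, during which the arm holds its last target. There are 200 camera calls.

## Working session

There is one attempt and no reset: what is moved stays moved. The work goes in short steps, Python scripts to look and compute and a tool call to move; the robot and the scene stay as the last step left them, time stands still between calls to the robot, and variables do not carry over. Pictures are saved under pics/ and viewed, at most 10 in all, crops included, and the job is handed in when it is done.

Besides the shell and the picture viewer there is one more tool, called as a command line: name --pt "numbers of a row" for each row, then --argument value for the rest. apply_moves: Moves the arm, as the interface text tells. Shifts and turns lie within -1 to 1; 1 stands for 0.2 m of shift or 1.5 rad of turn. Its arguments: {"type":"object","properties":{"moves":{"type":"array","items":{"type":"array","items":{"type":"number","minimum":-1,"maximum":1}}},"grip_force":{"type":"number"}},"required":["moves"]}

```bash
mkdir -p pics
cat > h.py <<'E'
import numpy as np, cv2
from scipy.spatial.transform import Rotation as R
from cell import env, viewer, boxes_of, masks_of
def cal(n):
    c=viewer.get_calibration(n); f=210/np.tan(np.radians(c["fov_y"]/2))
    o=np.array(c["orientation"],float)
    M=o if o.shape==(3,3) else (R.from_euler('xyz',o,degrees=True).as_matrix())
    return c,f,M,np.array(c["position"])
def ray(n,uv):
    c,f,M,p=cal(n); d=np.array([(uv[0]-c["cx"])/f,(uv[1]-c["cy"])/f]); s=d.copy()
    for _ in range(20): s=d/(1+c["k1"]*(s@s))
    v=M@np.array([s[0],-s[1],-1]); return p,v/np.linalg.norm(v)
def onz(n,uv,z):
    p,v=ray(n,uv); return p+v*(z-p[2])/v[2]
def proj(n,X):
    c,f,M,p=cal(n); q=M.T@(np.array(X)-p); s=np.array([q[0],-q[1]])/-q[2]; s=s*(1+c["k1"]*(s@s))
    return s*f+[c["cx"],c["cy"]]
def tri(n1,u1,n2,u2):
    p,v=ray(n1,u1); q,w=ray(n2,u2)
    t=np.linalg.lstsq(np.stack([v,-w],1),q-p,rcond=None)[0]
    a=p+t[0]*v;b=q+t[1]*w; return (a+b)/2,np.linalg.norm(a-b)
E
python3 - <<'E'
from h import *
print(env.get_obs())
for n in("side","top"):
    im=viewer.read_camera(n); cv2.imwrite(f"pics/{n}0.png",im[...,::-1]); print(viewer.get_calibration(n))
    for t in("rover","cover","cover_hinge","cover_edge","thumb_ledge","lip_mouth","screw_pot","lining","solder","driver","spare_wheel"):
        print(n,t,[(np.round(b["location"]),round(b["conf"],2)) for b in boxes_of(n,t)[:2]])
E
```

```text
{'time_s': 0.0, 'qpos': array([66.86839771, 18.43779749, -4.01846154, 83.17583636,  1.2919672 ,
       78.54010026, -3.26171314]), 'joint_velocities': array([ 0.05058371, -0.06296007, -0.02335026,  0.03977423, -0.0797627 ,
       -0.029328  , -0.04521034]), 'effort': array([-3.37180663e-04, -4.91292143e+01, -4.04343372e-01, -3.12525487e+01,
       -6.40537427e-02,  4.37344343e-02,  1.99689430e-04]), 'tool_pos': array([ 0.26352444, -0.59357253,  0.22146801]), 'tool_rot': array([-1.79891354e+02,  1.90121761e-03,  2.39418363e+01]), 'force': array([-0.09597781, -0.1566907 ,  0.43676848]), 'wrist_torque': array([-0.00978355,  0.00956657, -0.04851558]), 'grasp_force': 0.0, 'grip_width': 0.08716370584865923}
{'fov_y': 47.853135248709634, 'cx': 279.8182394303171, 'cy': 207.8236016875943, 'k1': 0.008710817094885599, 'position': array([ 0.01082652, -0.48770502,  0.61322193]), 'orientation': array([ 57.92443277,  -1.12109738, -47.38370701])}
side rover [(array([316., 248.]), 0.59), (array([281., 209.]), 0.24)]
side cover [(array([281., 209.]), 0.75)]
side cover_hinge [(array([284., 208.]), 0.58
[... 509 characters left out ...]
15.55427530631633, 'k1': -0.07203146235817642, 'position': array([0.43001647, 0.04088255, 1.19377883]), 'orientation': array([  8.40127765,   0.12176565, -88.61822155])}
top rover [(array([320., 214.]), 0.57)]
top cover [(array([316., 241.]), 0.74), (array([284., 183.]), 0.19)]
top cover_hinge [(array([313., 238.]), 0.62)]
top cover_edge [(array([315., 236.]), 0.96)]
top thumb_ledge [(array([312., 238.]), 0.84)]
top lip_mouth [(array([318., 214.]), 0.7)]
top screw_pot [(array([283., 181.]), 0.48)]
top lining [(array([317., 238.]), 0.83)]
top solder [(array([222., 170.]), 0.78)]
top driver [(array([313., 241.]), 0.56)]
top spare_wheel [(array([216., 231.]), 0.67), (array([283., 180.]), 0.52)]
```

Run:
```python
import cv2
a=cv2.imread("pics/side0.png")[120:400,150:490]; b=cv2.imread("pics/top0.png")[100:320,190:450]
cv2.imwrite("pics/s0c.png",cv2.resize(a,None,fx=2.1,fy=2.1,interpolation=2)); cv2.imwrite("pics/t0c.png",cv2.resize(b,None,fx=2.7,fy=2.7,interpolation=2))
```

```text
(no output)
```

View pics/s0c.png

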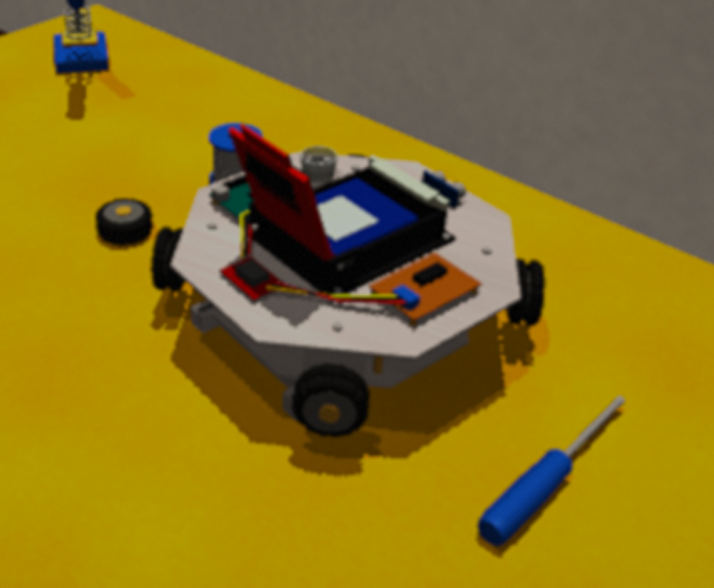

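View pics/t0c.png

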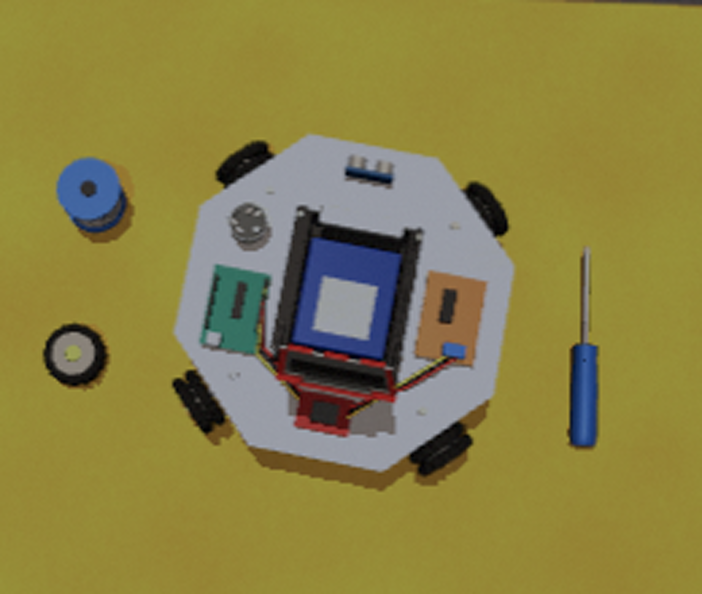

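The side view shows the cover (about 281,209) standing roughly upright, with the lip at the far end of the bay (crop 410,180). In the top view the deck is centred near crop (344,302), the hinge is on the robot's side and the lip is away from it.

Run:
```python
from h import *
C=np.array([(308,135),(437,157),(514,267),(490,401),(382,470),(250,445),(175,332),(198,205)])/2.7+[190,100]
P=np.array([onz("top",c,.093)[:2] for c in C]); o=P.mean(0); print("deck",o.round(4), np.linalg.norm(P-o,axis=1).round(4))
a=[np.degrees(np.arctan2(*(p-o)[::-1])) for p in P]; yaw=[(x-(22.5-45*i)+180)%360-180 for i,x in enumerate(a)]; print(np.round(yaw,1))
y=np.radians(np.mean(yaw)); Rz=np.array([[np.cos(y),-np.sin(y)],[np.sin(y),np.cos(y)]])
T=lambda X:(Rz.T@(np.array(X)[:2]-o)).round(4)
crop=lambda u:np.array(u)/2.7+[190,100]
for n,u,z in(("bay far L",(302,208),.1225),("bay far R",(420,232),.1225),("lipmouth",(365,228),.1295),("net lip",(np.array([318,214])-[190,100])*2.7,.1295),("pot",(248,225),.105),("solder",(88,188),.06),("driver",(585,350),.013)):
    X=onz("top",crop(u),z); print(n,X.round(4),"rov",T(X))
s=lambda u:np.array(u)/2.1+[150,120]
# cover outer edge corners: side crop / top crop
for n,a,b in(("edgeL",(233,130),(298,425)),("edgeR",(303,167),(349,433)),("netedge",(0,0),(0,0)),("plate R bottom",(330,257),(396,398))):
    if n=="netedge":continue
    X,e=tri("side",s(a),"top",crop(b)); print(n,X.round(4),e.round(4),"rov",T(X))
X,e=tri("side",(311,247),"top",(318,214));print(X,e)
X,e=tri("side",(282,211),"top",(312,238));print("ledge",X,e,T(X))
```

```text
deck [ 0.6062 -0.0438] [0.1613 0.1633 0.1619 0.1628 0.1602 0.1602 0.1598 0.1634]
[ -9.5  -9.3 -10.1 -11.5  -9.4  -9.3 -10.2  -9.5]
bay far L [ 0.6853 -0.0018  0.1225] rov [0.0707 0.055 ]
bay far R [ 0.6656 -0.1097  0.1225] rov [ 0.0697 -0.0547]
lipmouth [ 0.6665 -0.0588  0.1295] rov [ 0.0619 -0.0045]
net lip [ 0.593  -0.0421  0.1295] rov [-0.0133 -0.0006]
pot [0.6722 0.0472 0.105 ] rov [0.0493 0.101 ]
solder [0.7153 0.2036 0.06  ] rov [0.0651 0.2625]
driver [ 0.5742 -0.29    0.013 ] rov [ 0.0106 -0.248 ]
edgeL [ 0.4884 -0.0036  0.2361] 0.0188 rov [-0.123   0.0195]
edgeR [ 0.4924 -0.0556  0.2217] 0.0454 rov [-0.1101 -0.0311]
plate R bottom [ 0.5159 -0.0902  0.1435] 0.011 rov [-0.081  -0.0612]
[ 0.60075998 -0.04504884  0.06588082] 0.0056427184554935185
ledge [ 0.53058676 -0.02595553  0.17115986] 0.0006656772560181593 [-0.0776  0.0047]
```

```bash
cat >> h.py <<'E'
O=np.array([.6062,-.0438]); YAW=np.radians(-9.8)
def w(x,y,z): c,s=np.cos(YAW),np.sin(YAW); return np.array([O[0]+c*x-s*y,O[1]+s*x+c*y,z])
def cov(hx,th,l,y,n,hy=0): # l along cover, n out of outer face
    return w(hx+l*np.cos(th)-n*np.sin(th)*1.0,y+hy,.1225+l*np.sin(th)+n*np.cos(th))
E
python3 - <<'E'
from h import *
ms={}
for n in("side","top"):
    im=viewer.read_camera(n); m=masks_of(n,"cover"); print(n,[(x["conf"],x["pixels"].sum()) for x in m]); ms[n]=m[0]["pixels"]
def sil(n,hx,th,hy):
    out=np.zeros((420,560),np.uint8)
    for l0,l1,h,t in((0,100e-3,.05,.005),(.1,.114,.03,.003)):
        q=np.array([proj(n,cov(hx,th,l,y,k,hy)) for l in(l0,l1) for y in(-h,h) for k in(0,t)])
        cv2.fillConvexPoly(out,cv2.convexHull(q.round().astype(np.int32)),1)
    return out>0
res=[]
for th in np.arange(1.2,2.25,.05):
  for hx in np.arange(-.075,-.04,.005):
    for hy in(-.004,0,.004):
      i=[(lambda a,b:(a&b).sum()/(a|b).sum())(sil(n,hx,th,hy),ms[n]) for n in ms]; res.append((sum(i),th,hx,hy,*i))
res.sort(reverse=True); print(np.round(res[:8],3))
_,th,hx,hy=res[0][:4]
tiles=[]
for n,(x0,y0) in(("side",(240,160)),("top",(270,190))):
    im=cv2.resize(cv2.imread(f"pics/{n}0.png"),None,fx=4,fy=4,interpolation=2)
    for t,col in((th,(0,255,0)),):
        for k in(0,.005):
            q=np.array([proj(n,cov(hx,t,l,y,k,hy)) for l,y in((0,-.05),(.1,-.05),(.1,-.03),(.114,-.03),(.114,.03),(.1,.03),(.1,.05),(0,.05))])
            cv2.polylines(im,[((q+.5)*4).round().astype(int)],True,col if k else (255,255,0),1)
    tiles.append(im[y0*4:y0*4+400,x0*4:x0*4+400])
cv2.imwrite("pics/fit.png",np.hstack(tiles))
E
```

```text
side [(0.79, np.int64(1322))]
top [(0.97, np.int64(517))]Traceback (most recent call last):
  File "<stdin>", line 15, in <module>
  File "<stdin>", line 8, in sil
  File "h.py", line 16, in proj
    c,f,M,p=cal(n); q=M.T@(np.array(X)-p); s=np.array([q[0],-q[1]])/-q[2]; s=s*(1+c["k1"]*(s@s))
            ~~~^^^
  File "h.py", line 5, in cal
    c=viewer.get_calibration(n); f=210/np.tan(np.radians(c["fov_y"]/2))
ValueError: time passes only in moves, steps and waits
```

```bash
sed -i 's/^def cal(n)/import functools\n@functools.lru_cache\ndef cal(n)/' h.py
cat > fit.py <<'E'
from h import *
def run(tag,cams=("side","top"),ths=np.arange(1.2,2.25,.05)):
    ms={};ims={}
    for n in cams:
        ims[n]=viewer.read_camera(n)[...,::-1]; ms[n]=masks_of(n,"cover")[0]["pixels"]; cal(n)
    def sil(n,hx,th,hy):
        out=np.zeros((420,560),np.uint8)
        for l0,l1,h,t in((0,.1,.05,.005),(.1,.114,.03,.003)):
            q=np.array([proj(n,cov(hx,th,l,y,k,hy)) for l in(l0,l1) for y in(-h,h) for k in(0,t)])
            cv2.fillConvexPoly(out,cv2.convexHull(q.round().astype(np.int32)),1)
        return out>0
    res=[]
    for th in ths:
      for hx in np.arange(-.07,-.04,.005):
        for hy in(-.004,0,.004):
          i=[(lambda a,b:(a&b).sum()/(a|b).sum())(sil(n,hx,th,hy),ms[n]) for n in ms]; res.append((sum(i),th,hx,hy,*i))
    res.sort(reverse=True); print(np.round(res[:8],3))
    _,th,hx,hy=res[0][:4]
    tiles=[]
    for n in cams:
        im=cv2.resize(ims[n],None,fx=4,fy=4,interpolation=2)
        for k in(0,.005):
            q=np.array([proj(n,cov(hx,th,l,y,k,hy)) for l,y in((0,-.05),(.1,-.05),(.1,-.03),(.114,-.03),(.114,.03),(.1,.03),(.1,.05),(0,.05))])
            cv2.polylines(im,[((q+.5)*4).round().astype(int)],True,(0,255,0) if k else (255,255,0),1)
        x0,y0=np.clip(q.mean(0).astype(int)-50,0,(460,320))
        tiles.append(im[y0*4:y0*4+400,x0*4:x0*4+400])
    cv2.imwrite(f"pics/{tag}.png",np.hstack(tiles))
E
python3 -c "import fit;fit.run('fit')"
```

```text
[[ 1.738  1.9   -0.055  0.004  0.908  0.83 ]
 [ 1.69   1.95  -0.055  0.004  0.901  0.79 ]
 [ 1.672  1.95  -0.055  0.     0.889  0.783]
 [ 1.667  1.9   -0.06   0.     0.868  0.799]
 [ 1.665  1.9   -0.06  -0.004  0.894  0.771]
 [ 1.654  1.85  -0.06   0.     0.838  0.815]
 [ 1.646  1.9   -0.055  0.     0.831  0.815]
 [ 1.64   1.85  -0.06   0.004  0.85   0.79 ]]
```

View pics/fit.png

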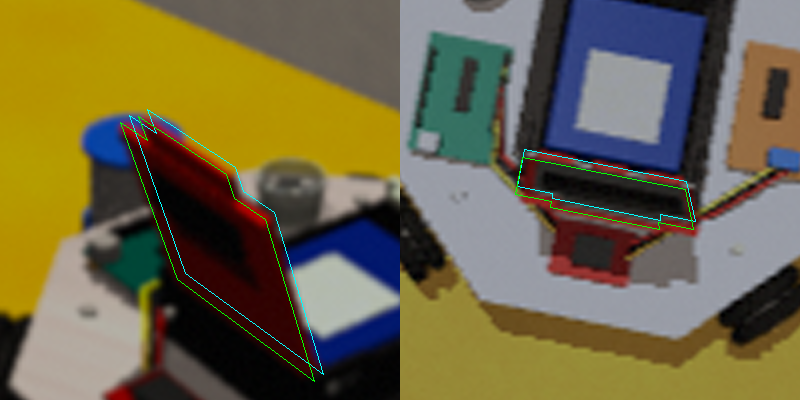

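The fit puts the cover at about 1.9 rad, with the hinge at rover x of about -0.056 and y of about +0.002. I'll close the fingers and travel to a stand-off on the robot's side of the cover.

apply_moves --pt "0.25 -0.25 -0.045 0 0 0 0" --pt "0.5 -0.5 -0.045 0 0 0 0" --pt "0.72 -0.73 -0.045 0 0 0 0" --pt "0.72 -0.73 -0.045 0 0 0 0" --pt "0.72 -0.73 -0.045 0 0 0 0" --pt "0.72 -0.73 -0.045 0 0 0 0"

```text
time_s: 2.2
tool_pos: [0.3372, -0.4009, 0.2322]
tool_rot: [179.9, 0.0, 24.2]
force: [0.6, -1.1, 0.0]
grip_width: 0.0475
grasp_force: 0.0
```

apply_moves --pt "0.25 -0.25 -0.045 0 0 0.1 0" --pt "0.5 -0.5 -0.045 0 0 0.2 0" --pt "0.72 -0.73 -0.045 0 0 0.3 0" --pt "0.72 -0.73 -0.045 0 0 0.39 0" --pt "0.72 -0.73 -0.045 0 0 0.39 0" --pt "0.72 -0.73 -0.045 0 0 0.39 0"

```text
time_s: 2.8
tool_pos: [0.4097, -0.2089, 0.241]
tool_rot: [180.0, -0.1, -9.4]
force: [-0.2, 0.4, 0.7]
grip_width: 0.0023
grasp_force: 0.0
```

Run:
```python
from h import *
o=env.get_obs(); print(o["time_s"],o["tool_pos"],o["tool_rot"],o["force"],o["qpos"],o["grip_width"]); print(w(-.13,.002,.25))
```

```text
2.8 [ 0.40971867 -0.20892188  0.24101566] [ 1.79995906e+02 -6.34268957e-02 -9.38975120e+00] [-0.23708707  0.35477154  0.68242775] [ 47.37719821  -4.86948005 -22.15018083 106.46834212  -1.88889634
  77.98749573 -73.69921566] 0.002289581085743968
[ 0.47843739 -0.01970195  0.25      ]
```

apply_moves --pt "0.05 -0.25 -0.02 0 0 0 0" --pt "0.1 -0.5 -0.02 0 0 0 0" --pt "0.15 -0.75 -0.02 0 0 0 0" --pt "0.19 -0.99 -0.02 0 0 0 0" --pt "0.19 -0.99 -0.02 0 0 0 0"

```text
time_s: 3.3
tool_pos: [0.4809, -0.0166, 0.2451]
tool_rot: [-179.8, -0.1, -9.1]
force: [0.1, 0.1, 0.2]
grip_width: 0.0005
grasp_force: 0.0
```

apply_moves --pt "0 0 0 0 0.1 0 0" --pt "0 0 0 0 0.2 0 0" --pt "0 0 0 0 0.3 0 0" --pt "0 0 0 0 0.4 0 0" --pt "0 0 0 0 0.4 0 0" --pt "0 0 0 0 0.4 0 0"

```text
time_s: 3.9
tool_pos: [0.5018, -0.0061, 0.135]
tool_rot: [177.3, -29.7, -8.1]
force: [1.0, -0.5, 0.2]
grip_width: 0.0005
grasp_force: 0.0
```

Run:
```python
from h import *
o=env.get_obs(); print(o["time_s"],o["tool_pos"],o["tool_rot"],o["force"],o["qpos"])
M=R.from_euler('xyz',o["tool_rot"],degrees=True).as_matrix(); print(M.round(3))
d=o["tool_pos"][:2]-O;c,s=np.cos(YAW),np.sin(YAW);print("rov",c*d[0]+s*d[1],-s*d[0]+c*d[1])
im=viewer.read_camera("wrist"); cv2.imwrite("pics/w1.png",im[...,::-1])
im=viewer.read_camera("side"); cv2.imwrite("pics/s1.png",im[...,::-1])
a=cv2.imread("pics/w1.png"); b=cv2.imread("pics/s1.png")[60:340,150:430]
cv2.imwrite("pics/c1.png",np.hstack([cv2.resize(a,(400,300)),cv2.resize(b,(300,300))]))
```

```text
3.9 [ 0.50184843 -0.00606555  0.13500966] [177.27291688 -29.68422404  -8.11777842] [ 0.98246271 -0.51787876  0.22202332] [  28.3442822   -17.14719605  -34.2476927   133.05785361    1.04932383
   33.10362259 -106.67868381]
[[ 0.86  -0.164  0.483]
 [-0.123 -0.986 -0.117]
 [ 0.495  0.041 -0.868]]
rov -0.10925162287771395 0.019422194202338167
```

View pics/c1.png

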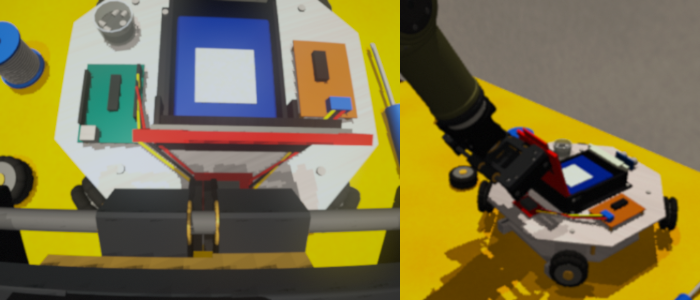

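The wrist view shows the cover's red top edge ahead (row about 137) and the fingers clear of it. The tilt drove joint 2 to its limit, so I'll ease the tilt and see where the arm goes.

apply_moves --pt "0 0 0 0 -0.05 0 0" --pt "0 0 0 0 -0.1 0 0" --pt "0 0 0 0 -0.13 0 0" --pt "0 0 0 0 -0.13 0 0"

```text
time_s: 4.4
tool_pos: [0.5041, -0.0093, 0.1381]
tool_rot: [177.6, -18.5, -9.2]
force: [0.6, -0.3, 0.3]
grip_width: 0.0004
grasp_force: 0.0
```

```bash
cat > st.py <<'E'
from h import *
def st():
    o=env.get_obs(); M=R.from_euler('xyz',o["tool_rot"],degrees=True).as_matrix()
    d=o["tool_pos"][:2]-O;c,s=np.cos(YAW),np.sin(YAW)
    zx=c*M[0,2]+s*M[1,2]
    print("t",round(o["time_s"],2),"rov",np.round([c*d[0]+s*d[1],-s*d[0]+c*d[1],o["tool_pos"][2]],4),"tilt",np.degrees(np.arctan2(zx,-M[2,2])).round(1),"rpy",o["tool_rot"].round(1),"F",(o["force"]).round(1),"q",o["qpos"].round(1))
    return o,M
def go(x,y,z,tilt,yaw=-9.8):
    "units for a move from current measured pose to rover-frame target"
    o,M=st(); T=w(x,y,z)
    Rt=R.from_euler('z',yaw,degrees=True)*R.from_euler('x',180,degrees=True)*R.from_euler('y',tilt,degrees=True)
    print("shift",(M.T@(T-o["tool_pos"])/.2).round(3),"turn",((R.from_matrix(M).inv()*Rt).as_rotvec()/1.5).round(3))
E
python3 -c "
from st import *
go(-.105,.002,.175,25)"
```

```text
t 4.4 rov [-0.1065  0.0167  0.1381] tilt 18.6 rpy [177.6 -18.5  -9.2] F [ 0.6 -0.3  0.3] q [  29.6   -8.9  -34.1  123.5    2.5   46.4 -105.9]
shift [ 0.065  0.081 -0.17 ] turn [0.026 0.075 0.009]
```

apply_moves --pt "0.03 0.04 -0.08 0.026 0 0.01 0" --pt "0.065 0.08 -0.17 0.026 0.03 0.01 0" --pt "0.065 0.08 -0.17 0.026 0.075 0.01 0" --pt "0.065 0.08 -0.17 0.026 0.075 0.01 0"

```text
time_s: 4.8
tool_pos: [0.4991, -0.023, 0.1727]
tool_rot: [179.9, -24.9, -9.8]
force: [-0.7, 0.1, -0.4]
grip_width: 0.0003
grasp_force: 0.0
```

```bash
python3 -c "
from st import *
go(-.095,.002,.172,25)"
```

```text
t 4.8 rov [-0.1091  0.0022  0.1727] tilt 24.9 rpy [179.9 -24.9  -9.8] F [-0.7  0.1 -0.4] q [ 28.4 -17.1 -28.2 127.3  -5.2  43.4 -97.3]
shift [0.062 0.001 0.033] turn [0.001 0.001 0.   ]
```

```bash
cat > path.py <<'E'
from st import *
def path(ths,l=.055,H=(-.056,.1225),amax=25):
    o,M=st(); Q=R.from_matrix(M)
    for th in ths:
        a=min(np.radians(amax),th)
        C=np.array(H)+l*np.array([np.cos(th),np.sin(th)])+.005*np.array([-np.sin(th),np.cos(th)])
        t=C-.0095*np.array([np.cos(a),np.sin(a)])
        Rt=R.from_euler('z',-9.8,degrees=True)*R.from_euler('x',180,degrees=True)*R.from_euler('y',a)
        print(round(th,2),((M.T@(w(t[0],.002,t[1])-o["tool_pos"]))/.2).round(3).tolist(),((Q.inv()*Rt).as_rotvec()/1.5).round(3).tolist())
E
python3 -c "
from path import *
path(np.arange(1.9,1.05,-.1))"
```

```text
t 4.8 rov [-0.1091  0.0022  0.1727] tilt 24.9 rpy [179.9 -24.9  -9.8] F [-0.7  0.1 -0.4] q [ 28.4 -17.1 -28.2 127.3  -5.2  43.4 -97.3]
1.9 [0.092, 0.001, 0.064] [0.001, 0.001, 0.0]
1.8 [0.119, 0.001, 0.065] [0.001, 0.001, 0.0]
1.7 [0.146, 0.001, 0.07] [0.001, 0.001, 0.0]
1.6 [0.173, 0.001, 0.077] [0.001, 0.001, 0.0]
1.5 [0.199, 0.001, 0.087] [0.001, 0.001, 0.0]
1.4 [0.223, 0.001, 0.099] [0.001, 0.001, 0.0]
1.3 [0.247, 0.001, 0.114] [0.001, 0.001, 0.0]
1.2 [0.268, 0.001, 0.131] [0.001, 0.001, 0.0]
1.1 [0.288, 0.001, 0.15] [0.001, 0.001, 0.0]
```

apply_moves --pt "0.03 0 0.03 0 0 0 0" --pt "0.06 0 0.06 0 0 0 0" --pt "0.09 0 0.064 0 0 0 0" --pt "0.12 0 0.065 0 0 0 0" --pt "0.145 0 0.07 0 0 0 0" --pt "0.17 0 0.077 0 0 0 0" --pt "0.2 0 0.087 0 0 0 0" --pt "0.223 0 0.1 0 0 0 0" --pt "0.245 0 0.114 0 0 0 0" --pt "0.27 0 0.131 0 0 0 0" --pt "0.29 0 0.15 0 0 0 0"

```text
time_s: 5.9
tool_pos: [0.5658, -0.0323, 0.1705]
tool_rot: [-180.0, -25.0, -9.7]
force: [-1.2, -0.3, -0.3]
grip_width: 0.0007
grasp_force: 0.3
```

```bash
python3 -c "
import fit;fit.run('fit2',ths=np.arange(.5,2,.1)) if 0 else None
from path import *
import fit
fit.run('fit2',ths=np.arange(.6,2,.1))
path(np.arange(1.0,.05,-.1))"
```

```text
[[ 0.893  1.    -0.06   0.     0.463  0.429]
 [ 0.89   1.1   -0.05   0.004  0.418  0.472]
 [ 0.876  1.    -0.055  0.004  0.45   0.426]
 [ 0.876  1.    -0.06   0.004  0.451  0.425]
 [ 0.867  1.1   -0.055  0.     0.446  0.421]
 [ 0.867  1.1   -0.05   0.     0.393  0.474]
 [ 0.866  1.2   -0.045  0.     0.365  0.5  ]
 [ 0.864  1.    -0.055  0.     0.43   0.433]]
t 6.1 rov [-0.0422  0.0045  0.1704] tilt 25.0 rpy [-180.   -25.    -9.7] F [ 0.   0.  -0.6] q [  30.5   -6.9  -31.   120.1    1.4   41.2 -101.7]
1.0 [0.008, 0.013, 0.02] [-0.001, 0.001, 0.001]
0.9 [0.024, 0.013, 0.043] [-0.001, 0.001, 0.001]
0.8 [0.037, 0.013, 0.067] [-0.001, 0.001, 0.001]
0.7 [0.048, 0.013, 0.092] [-0.001, 0.001, 0.001]
0.6 [0.056, 0.013, 0.118] [-0.001, 0.001, 0.001]
0.5 [0.062, 0.013, 0.146] [-0.001, 0.001, 0.001]
0.4 [0.065, 0.013, 0.171] [-0.001, -0.024, 0.001]
0.3 [0.065, 0.013, 0.194] [-0.001, -0.09, 0.001]
0.2 [0.064, 0.013, 0.217] [-0.001, -0.157, 0.001]
0.1 [0.06, 0.013, 0.239] [-0.001, -0.224, 0.001]
```

View pics/fit2.png

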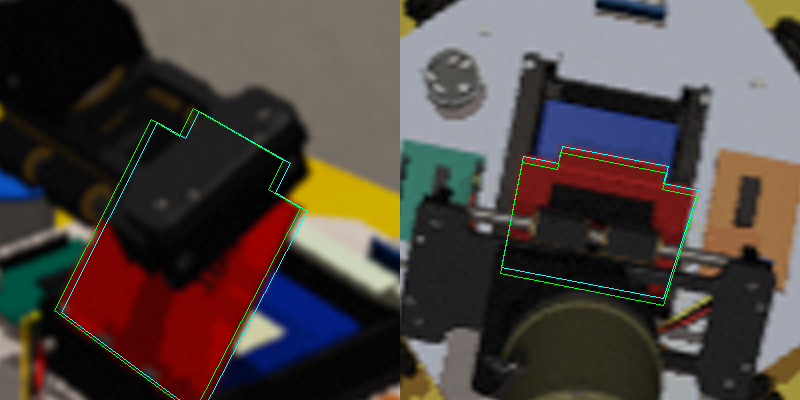

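Both views show the cover at about 1.05 rad, following the fingertips on its outer face below the ledge. I'll continue the fold.

apply_moves --pt "0.008 0.01 0.02 0 0 0 0" --pt "0.024 0.012 0.043 0 0 0 0" --pt "0.037 0.012 0.067 0 0 0 0" --pt "0.048 0.012 0.092 0 0 0 0" --pt "0.056 0.012 0.118 0 0 0 0" --pt "0.062 0.012 0.146 0 0 0 0" --pt "0.065 0.012 0.171 0 -0.024 0 0" --pt "0.065 0.012 0.194 0 -0.09 0 0" --pt "0.064 0.012 0.217 0 -0.157 0 0" --pt "0.06 0.012 0.237 0 -0.224 0 0" --pt "0.06 0.012 0.237 0 -0.224 0 0"

```text
time_s: 7.2
tool_pos: [0.5974, -0.0406, 0.1313]
tool_rot: [-179.9, -5.6, -9.8]
force: [0.3, -1.7, 3.0]
grip_width: 0.0002
grasp_force: 1.1
```

```bash
python3 -c "
from st import *
import fit
fit.run('fit3',ths=np.arange(0,.5,.05))
o,M=st()
print('ledge foot expect',-.056+.07)
go(-.0007,.002,.1275,0)
a=viewer.read_camera('wrist')[...,::-1]; cv2.imwrite('pics/w3.png',np.hstack([cv2.resize(a,(400,300)),cv2.resize(cv2.imread('pics/fit3.png'),(400,200))[:, :] if 0 else cv2.copyMakeBorder(cv2.resize(cv2.imread('pics/fit3.png'),(400,200)),0,100,0,0,0)]))"
```

```text
[[ 0.755  0.    -0.06   0.004  0.715  0.04 ]
 [ 0.747  0.05  -0.06   0.004  0.707  0.039]
 [ 0.743  0.05  -0.06   0.     0.704  0.039]
 [ 0.738  0.    -0.065  0.004  0.699  0.039]
 [ 0.738  0.1   -0.06   0.     0.699  0.039]
 [ 0.734  0.    -0.06   0.     0.695  0.039]
 [ 0.732  0.1   -0.065  0.     0.693  0.039]
 [ 0.731  0.05  -0.065  0.004  0.692  0.039]]
t 7.4 rov [-0.0123  0.0024  0.1323] tilt 5.7 rpy [-180.    -5.7   -9.6] F [-0.4 -0.2 -0.7] q [  28.5   13.5  -31.5  102.     9.3   61.  -105.7]
ledge foot expect 0.014000000000000005
t 7.4 rov [-0.0123  0.0024  0.1323] tilt 5.7 rpy [-180.    -5.7   -9.6] F [-0.4 -0.2 -0.7] q [  28.5   13.5  -31.5  102.     9.3   61.  -105.7]
shift [0.056 0.002 0.03 ] turn [-0.    -0.067  0.002]
```

View pics/w3.png

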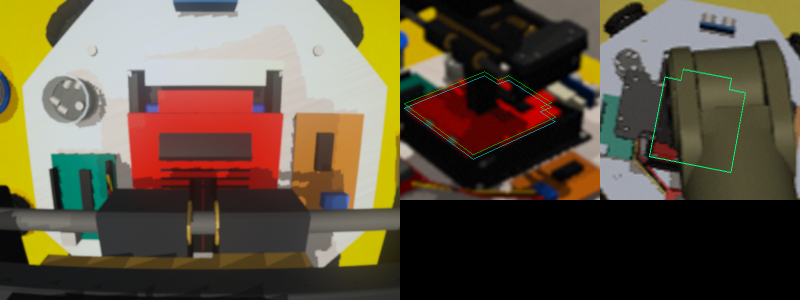

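The wrist view shows the cover (red, rows 90-190) nearly flat, with the tongue at (205,100) just short of the bay's end and the ledge at (205,145). I'll lift slightly, straighten the tool, move up next to the ledge and press.

apply_moves --pt "0.01 0 -0.02 0 -0.03 0 0" --pt "0.04 0 -0.02 0 -0.067 0 0" --pt "0.056 0 -0.005 0 -0.067 0 0" --pt "0.056 0 0.01 0 -0.067 0 0" --pt "0.056 0 0.02 0 -0.067 0 0" --pt "0.056 0 0.03 0 -0.067 0 0" --pt "0.056 0 0.03 0 -0.067 0 0"

```text
time_s: 8.15
tool_pos: [0.6073, -0.0417, 0.1287]
tool_rot: [-180.0, -0.1, -9.7]
force: [2.3, -0.4, 4.7]
grip_width: 0.0004
grasp_force: 2.3
```

```bash
python3 -c "
from st import *
st()
a=viewer.read_camera('wrist')[...,::-1]; cv2.imwrite('pics/w4.png',a[:330])
for t in('thumb_ledge','lip_mouth','cover_edge'): print(t,[(b['location'],b['conf'],onz('wrist',b['location'],.1275)) for b in boxes_of('wrist',t)[:1]])"
```

```text
t 8.15 rov [0.0007 0.0023 0.1287] tilt 0.1 rpy [-1.8e+02 -1.0e-01 -9.7e+00] F [ 2.3 -0.4  4.7] q [  26.9   19.6  -30.8   95.2   10.7   68.  -106.2]
thumb_ledge [([287.1, 215.6], 0.87, array([ 0.63410071, -0.04670617,  0.1275    ]))]
lip_mouth [([296.1, 144.9], 0.83, array([ 0.66588946, -0.05611146,  0.1275    ]))]
cover_edge [([286.8, 214.4], 0.78, array([ 0.63470466, -0.04666468,  0.1275    ]))]
```

View pics/w4.png

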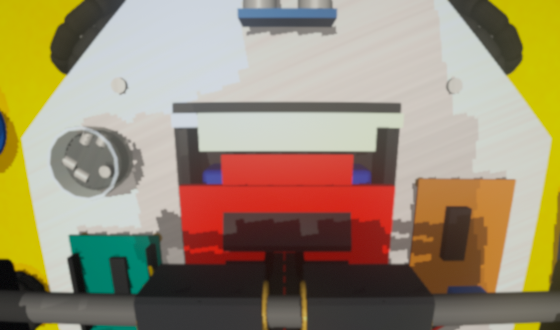

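apply_moves --pt "0 0 0.005 0 0 0 0" --pt "0 0 0.01 0 0 0 0" --pt "0 0 0.015 0 0 0 0" --pt "0 0 0.015 0 0 0 0" --pt "0 0 0.015 0 0 0 0"

```text
time_s: 8.85
tool_pos: [0.6075, -0.0417, 0.1274]
tool_rot: [180.0, -0.1, -9.7]
force: [-0.7, -1.9, 14.4]
grip_width: 0.0006
grasp_force: 7.1
```

```bash
cat > ed.py <<'E'
from st import *
st()
a=viewer.read_camera('wrist')
print("col 250..300 profile")
for c in(245,330):
    p=a[:,c].astype(int); d=np.abs(np.diff(p,axis=0)).sum(1)
    for r in np.argsort(-d)[:12]:
        if 90<r<260: print(c,r,d[r],p[r-2],p[r+3])
c,s=np.cos(YAW),np.sin(YAW)
for r,z in((152,.1345),(152,.1255),(186,.1275),(250,.1275)):
    X=onz('wrist',(288,r),z); d=X[:2]-O; print(r,z,"rovx",(c*d[0]+s*d[1]).round(4))
E
python3 ed.py
```

```text
t 8.85 rov [0.0009 0.0023 0.1274] tilt 0.1 rpy [ 1.8e+02 -1.0e-01 -9.7e+00] F [-0.7 -1.9 14.4] q [  26.8   19.7  -30.8   95.3   10.8   67.9 -106.2]
col 250..300 profile
245 152 153 [207 212 200] [188  71  63]
245 151 142 [210 215 203] [146  67  61]
245 112 128 [97 95 92] [208 215 210]
245 102 114 [204 199 192] [97 96 93]
245 101 107 [209 203 196] [97 96 93]
245 111 105 [97 95 92] [201 208 203]
245 153 70 [191 195 183] [207  76  66]
245 113 69 [105 104 101] [209 216 211]
330 152 153 [207 212 195] [182  70  60]
330 151 140 [209 214 197] [139  68  60]
330 112 137 [93 90 84] [208 214 203]
330 102 121 [204 198 190] [93 91 85]
330 101 107 [207 201 194] [94 92 86]
330 111 101 [94 91 85] [200 206 195]
330 113 78 [98 97 90] [209 215 203]
330 153 65 [192 196 179] [205  72  61]
330 212 55 [208  42  30] [81 53 50]
152 0.1345 rovx 0.059
152 0.1255 rovx 0.0579
186 0.1275 rovx 0.0427
250 0.1275 rovx 0.0114
```

apply_moves --pt "0.01 0 0.002 0 0 0 0" --pt "0.02 0 0.002 0 0 0 0" --pt "0.03 0 0.002 0 0 0 0" --pt "0.04 0 0.002 0 0 0 0" --pt "0.05 0 0.002 0 0 0 0" --pt "0.06 0 0.002 0 0 0 0" --pt "0.07 0 0.002 0 0 0 0" --pt "0.08 0 0.002 0 0 0 0" --pt "0.08 0 0.002 0 0 0 0"

```text
time_s: 9.8
tool_pos: [0.6182, -0.0434, 0.1269]
tool_rot: [179.9, 0.5, -9.6]
force: [-14.8, 0.1, 23.8]
grip_width: -0.0001
grasp_force: 11.9
```

```bash
python3 ed.py
```

```text
t 9.8 rov [0.0118 0.0024 0.1269] tilt -0.5 rpy [179.9   0.5  -9.6] F [-14.8   0.1  23.8] q [  26.2   21.5  -30.5   93.1   11.5   69.1 -106.5]
col 250..300 profile
245 138 117 [85 83 77] [201 207 196]
245 139 111 [98 96 88] [204 210 199]
245 122 108 [203 197 190] [91 90 85]
245 123 105 [198 192 184] [91 89 84]
245 177 97 [203 207 189] [206  73  62]
245 178 88 [198 196 178] [207  73  61]
245 176 69 [204 210 191] [198  80  68]
245 121 56 [204 199 192] [105 103  97]
330 123 113 [197 191 183] [89 86 80]
330 138 113 [82 80 72] [201 207 190]
330 139 112 [95 93 83] [204 210 193]
330 122 105 [202 196 188] [89 86 81]
330 177 103 [203 206 185] [203  70  57]
330 178 86 [199 195 175] [206  70  57]
330 176 66 [204 208 187] [193  78  65]
330 137 57 [78 75 68] [186 192 175]
330 121 55 [203 196 189] [104 100  94]
152 0.1345 rovx 0.0701
152 0.1255 rovx 0.0689
186 0.1275 rovx 0.0538
250 0.1275 rovx 0.0225
```

```bash
python3 -c "
from h import *
a=viewer.read_camera('wrist')[...,::-1]; cv2.imwrite('pics/w5.png',cv2.resize(a[110:290,160:420],None,fx=3,fy=3,interpolation=2))"
```

View pics/w5.png

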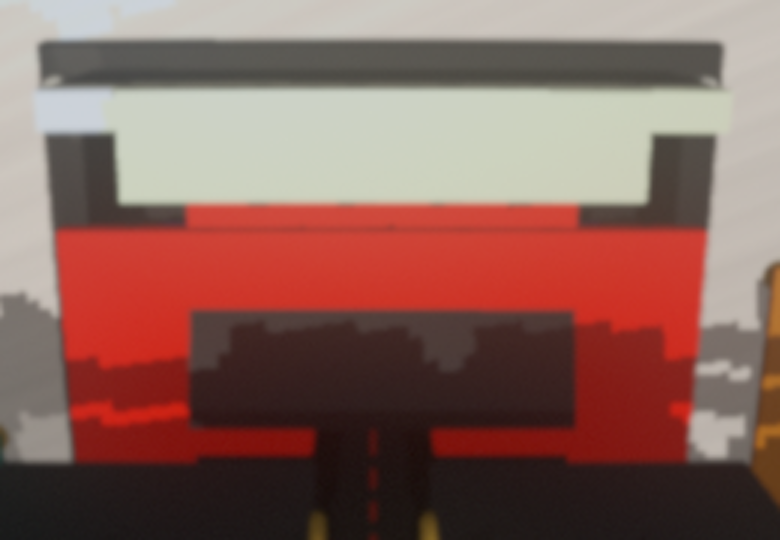

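Only about 4 mm of the tongue still shows in front of the lip (crop rows 205-230), where about 16 mm showed before, and the fingertip is at the ledge's foot (row 425). That is practically home. I'll ease the press, give one small extra push, then lift away.

apply_moves --pt "0.0 0 -0.005 0 0 0 0" --pt "0.01 0 -0.007 0 0 0 0" --pt "0.012 0 -0.007 0 0 0 0" --pt "0.012 0 -0.007 0 0 0 0"

```text
time_s: 10.3
tool_pos: [0.6196, -0.0436, 0.1269]
tool_rot: [179.9, 0.7, -9.6]
force: [-15.1, 0.7, 19.3]
grip_width: -0.0001
grasp_force: 11.6
```

apply_moves --pt "0.01 0 -0.003 0 0 0 0" --pt "0.02 0 -0.004 0 0 0 0" --pt "0.02 0 -0.004 0 0 0 0"

```text
time_s: 10.6
tool_pos: [0.6198, -0.0436, 0.1269]
tool_rot: [179.8, 1.2, -9.6]
force: [-23.0, 1.5, 22.3]
grip_width: 0.0004
grasp_force: 14.7
```

```bash
cat > gap.py <<'E'
from st import *
st(); a=viewer.read_camera('wrist').astype(int)
for c in (240,260,310,330):
    red=(a[:,c,0]-a[:,c,1]>60)
    r0=100+np.argmax(red[100:]); g=a[r0:r0+25,c,0]; print(c,"lip edge",r0,"plate edge",r0+2+np.argmin(g[2:20]), "width", end=' ')
    row=a[r0+15]; rr=np.where(row[:,0]-row[:,1]>60)[0]; print(rr.min(),rr.max())
E
python3 gap.py
```

```text
t 10.6 rov [0.0134 0.0025 0.1269] tilt -1.2 rpy [179.8   1.2  -9.6] F [-23.    1.5  22.3] q [  25.9   22.2  -30.4   92.2   11.6   70.  -106.5]
240 lip edge 182 plate edge 190 width 179 395
260 lip edge 182 plate edge 189 width 179 395
310 lip edge 182 plate edge 190 width 179 395
330 lip edge 182 plate edge 190 width 179 395
```

apply_moves --pt "-0.015 0 0 0 0 0 0" --pt "-0.02 0 -0.01 0 0 0 0" --pt "-0.022 0 -0.03 0 0 0 0" --pt "-0.025 0 -0.06 0 0 0 0" --pt "-0.06 0 -0.15 0 0 0 0" --pt "-0.06 0 -0.35 0 0 0 0" --pt "-0.06 0 -0.55 0 0 0 0" --pt "-0.06 0 -0.55 0 0 0 0"

```text
time_s: 11.45
tool_pos: [0.6205, -0.043, 0.2446]
tool_rot: [-179.9, -0.7, -9.7]
force: [0.2, -0.5, -0.3]
grip_width: 0.0003
grasp_force: 0.0
```

```bash
python3 -c "
from st import *
st(); a=viewer.read_camera('wrist')[...,::-1]; b=viewer.read_camera('side')[...,::-1]
cv2.imwrite('pics/w6.png',np.hstack([cv2.resize(a,(400,300)),cv2.resize(b[150:300,200:400],(400,300),interpolation=2)]))"
```

```text
t 11.45 rov [0.014  0.0033 0.2446] tilt 0.7 rpy [-179.9   -0.7   -9.7] F [ 0.2 -0.5 -0.3] q [  27.1   16.5  -31.5   85.3    8.7   80.  -104.5]
```

View pics/w6.png

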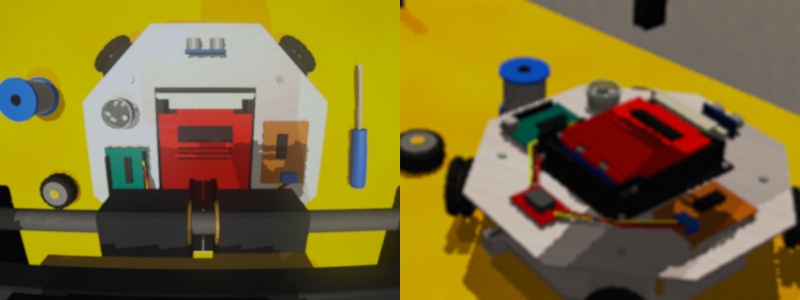

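The cover is shut flat with its tongue under the lip: only a sliver of tongue shows at about (205,110) in the wrist half. The hand is clear and nothing else has moved.

```bash
python3 -c "
from cell import env; print(env.sign_off())"
```

```text
the job is handed in; nothing more can be done
None
```

The battery cover is folded shut, its tongue pushed to the hard stop under the lip; it stayed shut when the hand was withdrawn, and I handed the job in at about 11.5 s with no verdict shown.

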